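# Clamp a mended diary in the desktop book press

### The job

Put the freshly mended red diary flat into the little book press on the desk, lengthwise, squarely in the middle and with its end up against the brass stop behind the pressing plate. Then turn the black knob clockwise (seen from above) to bring the plate down on it, and stop as soon as the knob's clutch slips, that is, when the knob goes on turning but the white disc under it stands still: some ten degrees of slip are right, an eighth of a turn is too much. Let go, and leave the other things on the desk where they are.

Things in the scene. Friction and masses are not known exactly. Their poses are not given: they have to be found in the camera images.
- diary: Slim red hardback pocket diary, rigid, lying flat on the desk: 140 mm long (its x), 60 mm wide (its y), 24 mm thick, 130 to 210 g. Origin at the centre of its underside, z up. A thin black band runs lengthwise along its top; the pages show at both ends and on the side away from the spine. Either end may go in first. The fingers can take it across its 60 mm width.
- diary_mid (a point): The centre of the diary's bulk, 12 mm above the middle of its underside.
- press: Desktop book press, fixed. Origin on the desk straight below the screw axis; x points from its open front to its back (within 0.25 rad of straight away from the robot), z up. Wooden base 12 mm thick: a tongue 90 mm wide runs forward to x = -160 mm; from x = -35 to 65 mm the base is 190 mm wide. The diary goes in from the front, along x, under the plate.
- platen: Aluminium pressing plate, 60 mm in the press's x, 84 mm in y, 10 mm thick, centred on the screw axis, on a stiff rubber spring. Origin at the centre of its underside, which starts 42 to 47 mm above the desk (6 to 11 mm above the top of a diary lying in the press). It goes down 3.5 mm per radian of screw turn; once on the diary the spring gives (8 N per mm).
- knob_mid (a point): Centre of the round black ribbed knob, 40 mm diameter, 33 mm high, vertical axis, centred 140 mm above the desk (top at 156 mm); it does not rise or sink as it turns. Its top has a brass disc and a white line from the centre to the rim; the line lies right over the red pointer below until the clutch slips, and runs ahead clockwise by the angle of slip.
- screw (a joint): Turn of the screw and its white disc, rad, growing clockwise seen from above (plate goes down); 0 with the plate fully up, 48 mm above the desk. Starts between 0.29 and 1.71; the plate meets a diary in the press near 3.4 and the clutch slips near 4.0. It takes about 0.06 N m to turn and stays where it is left.
- clutch (a joint): Slip of the knob relative to the disc, rad, growing as the knob gets ahead clockwise; 0 at the start. The clutch slips smoothly at about 0.11 N m, once the plate bears on the diary with some 14 to 18 N. The knob turns endlessly. More than 0.8 rad of slip is too much.
- paste_jar: Loose closed glass paste jar, 58 mm diameter, 75 mm high; bystander. Origin under its centre. It and the diary lie left and right of the press, either way round.
- mug: Loose blue mug, 80 mm diameter, 90 mm high; bystander. Origin under its centre.
- tape: Loose desktop tape dispenser, 130 by 55 mm, 70 mm high; bystander. Origin under its centre.
- stop_face (a point): Middle of the front face of the brass stop, 80 mm wide and 20 mm high, which stands on the base at x = +35 mm of the press, just behind the plate. With the diary home against it the diary's middle is at x = -35 mm, y = 0 of the press; its near end then sticks out 75 mm in front of the plate.
- crossbar (a point): Centre of the green crossbar over the plate: 28 mm in the press's x, 190 mm in y, from 88 to 112 mm above the desk, carried by two steel posts 20 mm thick at y = +-78 mm of the press (brass caps on top, up to 118 mm).
- disc (a point): Centre of the top of the white disc, 60 mm diameter, 120 mm above the desk and 3 mm below the knob, with a red pointer sticking out 12 mm at its rim. The disc is fixed to the screw; the knob drives it through the drag clutch.
Things that resemble listed ones, but are neither listed nor needed, are in the scene too. Of the things that look like the diary, take the one that is farthest to the robot's right at the start.

How it is judged:
By the outcome, as a careful person would: the job done as asked, in the order asked, and still so for the second after the job is handed in, with the robot touching nothing.
It also fails if it takes over 72 s, if anything falls off the work surface, if the arm or the gripper's body presses on something with over 40 N, if the wrist force passes 120 N, or if a joint passes its speed limit or range.

### The arm

A 6-joint arm with a two-finger parallel gripper is mounted at the origin on the work surface. World frame = base frame: x ahead of the robot, y to its left, z up, the work surface at z = 0. Lengths are in m, angles in rad, forces in N, time in s.
With the tool pointing down it reaches from about 0.375 to 0.9 m from the base axis. Payload 3.1 kg.
Tool frame: the origin (TCP) lies midway between the tips of the shut fingers; the grasp point (between the pads) lies 19 mm behind it; z points along the fingers, y is the line along which they close (so a half turn about z gives the same grasp; the last joint's range is limited). The gripper opens to 85 mm and grips with 20 to 120 N. Pads are 22 mm wide; open, the fingers measure 114 mm over their backs; the gripper's body (76 mm by 85 mm) begins 54 mm behind the grasp point. The pads swing forward as they close: fully open they stand 13 mm farther back than shut.
Start: joints at [1.075, 0.527, 1.433, -0, 1.181, -0.178], TCP at [0.195, 0.594, 0.231] pointing down, gripper open.
Joint ranges: [-3.08, 3.08], [-0.75, 2.2], [0.22, 2.44], [-1.43, 4.57], [0, 2.65], [-2.85, 2.85]. Speed limits (rad/s): [2.79, 2.79, 3.14, 3.14, 3.14, 3.14].

### API

Orientations are given as a unit quaternion [x, y, z, w].
In Python, from station import manip gives the robot as it stands.
- The arm moves only by the tool move_arm, never from a script. Its argument "increments" is a list that holds one entry, the list of rows, each a list of 5 numbers: the gripper's target within -1 to 1 (shut at 1, half-way at 0, fully open at -1), then the shift along the world's x, y, z in m, then the turn about the world's z in degrees. In form: [[[fingers, dx, dy, dz, twist], ...]]. A call has 1 to 8 rows; each row shifts and turns the commanded pose from where the row before left it; what a row does not reach is not made up. A row lasts 1/10 s, in which the tool goes at most 50 mm and 8.59 degrees, less where a joint would pass 70% of its speed; a pose out of reach is approached as far as the arm can. A call with a gripper value outside its range is refused whole. The fingers move at their own pace and stop on an object; "newtons" is the grip in N (left out, the last holds). Time passes only in rows, so rows that do not move let the fingers close. It gives the time, the measured TCP pose, the force, the opening and the grip force at its end, in the units of the state.
- manip.sense(): the state, without advancing time (a new reading comes with each control period).
- manip.snapshot(name): name is "scene" or "top" or "wrist"; returns a dict with "img" (420x560x3 uint8, red, green, blue), "fx", "fy", "cx", "cy" (pixels), "k1" (the pictures are not rectified: a ray, as slopes to the right and down, at radius r is drawn at 1 + k1 r^2 times it, then the intrinsics apply), "world_to_cam" (4x4, takes a point from world to camera coordinates); the wrist camera has in their place "tool_from_camera" (4x4, takes a point from camera to tool coordinates, whose origin is the TCP and whose axes are the flange's). Camera axes: x right, y down, z forward; pixel columns grow to the right and rows downward; lengths in m; the calibration is good to about 2 mm. A picture is of the moment at which its call begins: read the wrist's pose just before it. There is no depth.
- manip.sign_off(): hands the job in; it is judged then, once.
Trained networks look in the newest picture that a camera, given by its name, has taken for a name from the list of things; names that differ only in an ending like _2 or _b are one class to them, and where a whole thing is asked for, a point or a joint stands for the part that bears it (a point fixed in the world has none). Each returns a list of dicts, best first, with "confidence" (0 to 1); they miss things now and then, are a little off and sometimes report something else, mostly with a low value. They report only what shows in the picture. A call takes as long as a camera call. They do not tell look-alikes from the thing itself.
- manip.spot_in(label, camera): "xyz" ([x, y, z] in m, in world coordinates, good to about 4 mm: the middle of the surface that is visible of it).
- manip.mark_of(label, camera): "xyz" ([x, y, z] in m, in world coordinates, good to about 4 mm: a listed point, or the origin of a listed thing).
The state is a dict: "t": time; "q": joint angles; "qd": joint speeds; "tau": joint torques, N m; "tcp_pos": TCP position; "tool_rot": TCP orientation; "force": force on the tool from outside, world axes, zero at the start; "ft_torque": the same for the moment, N m; "finger_gap": opening from 0.0 (shut) to 1.0 (fully open); "gripper_force": force on a finger pad.
Only numpy, scipy, OpenCV 4.12 (cv2) and the standard library are available. Lean on these libraries where they do the work, as an engineer would, in place of code of your own. Each camera call takes 0.05 s, during which the arm holds its last target. There are 200 camera calls.

## Working session

There is one attempt and no reset: what is moved stays moved. The work goes in short steps, Python scripts to look and compute and a tool call to move; the robot and the scene stay as the last step left them, time stands still between calls to the robot, and variables do not carry over. Pictures are saved under pics/ and viewed, at most 12 in all, crops included, and the job is handed in when it is done.

Besides the shell and the picture viewer there is one more tool, called by a JSON object that holds its "method" and its "body", one argument or row to a line. move_arm: Moves the arm, as the interface text tells. Its arguments: {"type":"object","properties":{"increments":{"type":"array","items":{"type":"array","items":{"type":"array","items":{"type":"number"}}}},"newtons":{"type":"number"}},"required":["increments"]}

```bash
mkdir -p pics; cat > h.py <<'E'
import numpy as np, cv2
from station import manip
def save(cam,name):
    s=manip.snapshot(cam); cv2.imwrite('pics/'+name,s['img'][:,:,::-1]); return s
def proj(s,p):
    c=s['world_to_cam']@np.r_[p,1]; u=c[:2]/c[2]; u=u*(1+s['k1']*(u@u)); return np.array([s['fx']*u[0]+s['cx'],s['fy']*u[1]+s['cy']])
def ray(s,px,z,W=None):
    W=s['world_to_cam'] if W is None else W
    d=np.array([(px[0]-s['cx'])/s['fx'],(px[1]-s['cy'])/s['fy']]); u=d.copy()
    for _ in range(20): u=d/(1+s['k1']*(u@u))
    R=W[:3,:3]; o=-R.T@W[:3,3]; v=R.T@np.r_[u,1]; return o+v*(z-o[2])/v[2]
E
python3 - <<'E'
from h import *
a=save('top','top1.png'); b=save('scene','scene1.png')
cv2.imwrite('pics/both1.png',cv2.resize(np.hstack([a['img'],b['img']])[:,:,::-1],None,fx=.71,fy=.71))
for n in ['diary','press','platen','knob_mid','paste_jar','mug','tape','stop_face','crossbar','disc']:
    for c in ['top','scene']:
        for r in manip.mark_of(n,c)[:4]: print(n,c,np.round(r['xyz'],3),round(r['confidence'],2), np.round(proj(a if c=='top' else b,r['xyz'])))
print(manip.sense())
E
```

```text
diary top [ 0.84  -0.13   0.001] 0.84 [324. 120.]
diary top [ 0.365  0.17  -0.001] 0.76 [209. 302.]
diary top [ 0.487 -0.229 -0.004] 0.73 [365. 253.]
diary top [ 0.335 -0.089 -0.003] 0.6 [311. 313.]
diary scene [ 0.487 -0.225 -0.002] 0.86 [176. 291.]
diary scene [ 0.837 -0.13  -0.004] 0.63 [357. 351.]
diary scene [0.365 0.169 0.002] 0.62 [253. 173.]
diary scene [ 0.34  -0.087 -0.002] 0.58 [174. 223.]
press top [ 0.652  0.034 -0.   ] 0.93 [263. 189.]
press scene [0.656 0.036 0.004] 0.88 [320. 250.]
press scene [ 0.708 -0.287 -0.002] 0.52 [243. 377.]
platen top [0.656 0.034 0.044] 0.55 [262. 185.]
platen scene [0.653 0.034 0.042] 0.74 [320. 237.]
platen scene [0.695 0.044 0.022] 0.51 [339. 250.]
knob_mid top [0.66  0.034 0.137] 0.51 [261. 176.]
knob_mid scene [0.657 0.035 0.135] 0.68 [325. 203.]
paste_jar top [0.507 0.257 0.003] 0.85 [176. 245.]
paste_jar scene [ 0.508  0.264 -0.002] 0.74 [319. 176.]
mug top [0.676 0.28  0.002] 0.94 [169. 180.]
mug scene [ 0.673  0.276 -0.004] 0.59 [378. 199.]
tape top [ 0.701 -0.287  0.002] 0.78 [385. 171.]
tape scene [ 0.706 -0.289 -0.002] 0.9 [241. 
[... 376 characters left out ...]
 0.033 0.12 ] 0.63 [325. 210.]
{'t': 1.1, 'q': array([ 1.07551600e+00,  5.27500152e-01,  1.43267963e+00, -6.31904809e-06,
        1.18139375e+00, -1.78505527e-01]), 'qd': array([ 0.00028553, -0.00029724, -0.00184522, -0.00097141,  0.00164414,
       -0.00249612]), 'tau': array([ 6.31772145e-04, -4.42331243e+01, -1.78422904e+01, -2.59037233e-04,
        7.97104094e-04,  1.41049172e-07]), 'tcp_pos': array([0.19466176, 0.59390169, 0.2313168 ]), 'tool_rot': array([1.57724813e-01, 9.87483105e-01, 8.06005967e-06, 5.92009487e-06]), 'force': array([-0.42730405, -0.0849849 ,  0.85980494]), 'ft_torque': array([0.03345894, 0.00764824, 0.0310646 ]), 'gripper_force': 0.0, 'finger_gap': 1.000942950827234}
```

View pics/top1.png

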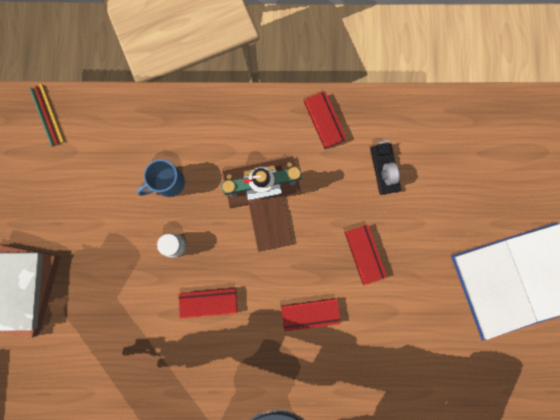

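View pics/scene1.png

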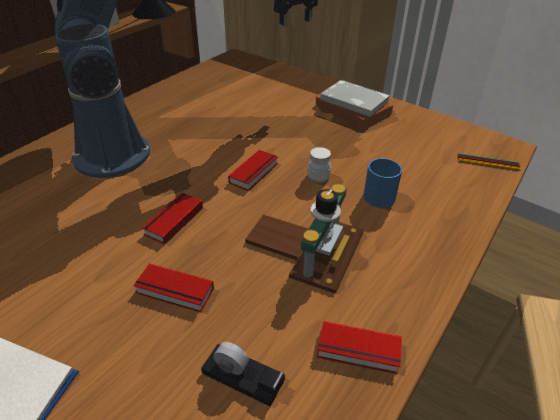

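Both pictures show four red diaries. In the top picture they are at (324,120), (209,302), (365,253) and (311,313). The one at (365,253), y = -0.23, is farthest to the robot's right and lies opposite the jar across the press, so it's the one meant. I'll confirm it in an enlarged crop and measure the yaws.

```bash
python3 - <<'E'
from h import *
a=manip.snapshot('top'); I=a['img']
h=cv2.cvtColor(I,cv2.COLOR_RGB2HSV)
m=((h[...,0]<6)|(h[...,0]>174))&(h[...,1]>180)&(h[...,2]>70)
m=cv2.morphologyEx(m.astype(np.uint8),cv2.MORPH_CLOSE,np.ones((5,5)))
n,L,st,c=cv2.connectedComponentsWithStats(m)
for i in range(1,n):
    if st[i,4]>300:
        ys,xs=np.where(L==i); P=np.array([ray(a,p,.024)[:2] for p in zip(xs,ys)],np.float32)
        r=cv2.minAreaRect(P); b=cv2.boxPoints(r); e=[b[1]-b[0],b[2]-b[1]]; e=max(e,key=np.linalg.norm)
        print(c[i],np.round(r[0],4),np.round(r[1],4),'long-axis yaw',np.degrees(np.arctan2(e[1],e[0])))
for p in [(229,187),(294,173)]: print('cap',ray(a,p,.118))
for p in [(250,205),(262,250),(293,243)]: print('tongue',ray(a,p,.012))
cv2.imwrite('pics/crop1.png',cv2.resize(I[150:300,210:410,::-1],None,fx=4,fy=4,interpolation=cv2.INTER_CUBIC))
E
```

```text
[324.55555556 119.11816578] [ 0.8352 -0.1275] [0.1372 0.0602] long-axis yaw 22.756016
[365.4628752  254.38309637] [ 0.4833 -0.2248] [0.1353 0.0604] long-axis yaw 18.601433
[207.467582   302.70556827] [0.3651 0.1687] [0.0569 0.1378] long-axis yaw -85.178696
[311.96938776 313.06207483] [ 0.3359 -0.0846] [0.0584 0.1374] long-axis yaw -82.690025
cap [0.63829309 0.10908786 0.118     ]
cap [ 0.67148335 -0.0423326   0.118     ]
tongue [0.6094186  0.06685092 0.012     ]
tongue [0.49400802 0.03546508 0.012     ]
tongue [ 0.51163962 -0.04353803  0.012     ]
```

View pics/crop1.png

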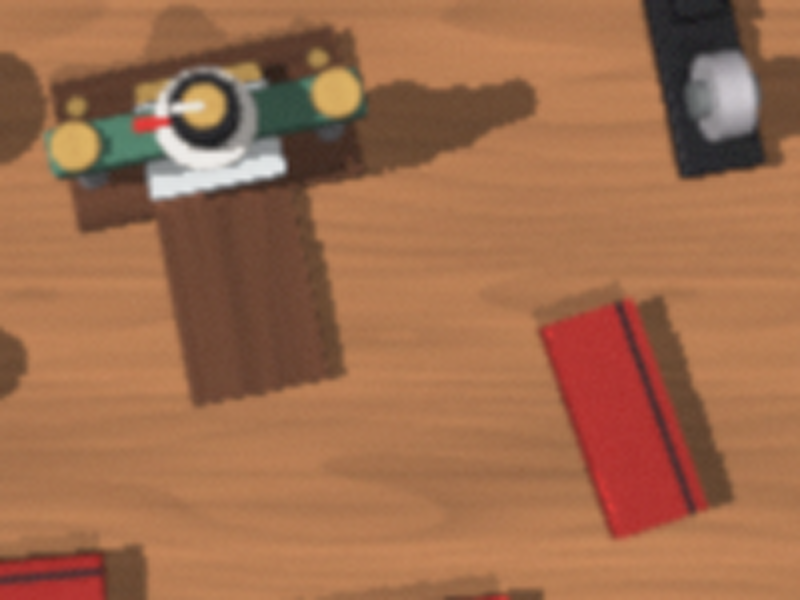

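The crop shows the chosen diary at about (620,420): red, with one black band lengthwise. Its centre is near (0.485,-0.226) and its yaw is about 18.6°. The press is at about (0.655,0.034), yaw about 12.5°, with the pointer to the left. Moving over.

{"method": "move_arm", "body": {
  "increments": [
    [[-1,0.029,-0.04,0,2],[-1,0.029,-0.04,0,2],[-1,0.029,-0.04,0,2],[-1,0.029,-0.04,0,2],[-1,0.029,-0.04,0,2],[-1,0.029,-0.04,0,2],[-1,0.029,-0.04,0,2],[-1,0.029,-0.04,0,2]]
  ],
  "newtons": 60
}}

```text
t: 1.95
tcp_pos: [0.4277, 0.2722, 0.2316]
tool_rot: [0.018, 1.0, 0.0, 0.0]
force: [0.5, 0.9, 0.7]
finger_gap: 0.996
gripper_force: 0.0
```

{"method": "move_arm", "body": {
  "increments": [
    [[-1,0.003,-0.049,0,2.6],[-1,0.003,-0.049,0,2.6],[-1,0.003,-0.049,0,2.6],[-1,0.003,-0.049,0,2.6],[-1,0.003,-0.049,0,2.6],[-1,0.003,-0.049,0,2.6],[-1,0.003,-0.049,0,2.6],[-1,0.003,-0.049,0,2.5]]
  ]
}}

```text
t: 2.75
tcp_pos: [0.4506, -0.1203, 0.2317]
tool_rot: [-0.162, 0.987, -0.0, 0.0]
force: [0.8, 1.0, 0.7]
finger_gap: 1.0
gripper_force: 0.0
```

{"method": "move_arm", "body": {
  "increments": [
    [[-1,-0.003,-0.04,-0.02,0],[-1,-0.003,-0.04,-0.02,0],[-1,-0.003,-0.042,-0.02,0],[-1,0,0,0,0],[-1,0,0,0,0]]
  ]
}}

```text
t: 3.25
tcp_pos: [0.4412, -0.2408, 0.1708]
tool_rot: [-0.16, 0.987, 0.001, -0.0]
force: [-0.7, 1.6, 0.7]
finger_gap: 1.003
gripper_force: 0.0
```

```bash
cat >> h.py <<'E'
from scipy.spatial.transform import Rotation as Ro
def wrist():
    st=manip.sense(); s=manip.snapshot('wrist'); T=np.eye(4); T[:3,:3]=Ro.from_quat(st['tool_rot']).as_matrix(); T[:3,3]=st['tcp_pos']
    s['world_to_cam']=np.linalg.inv(T@s['tool_from_camera']); return s
E
python3 - <<'E'
from h import *
a=wrist(); I=a['img']; cv2.imwrite('pics/w1.png',I[:,:,::-1])
h=cv2.cvtColor(I,cv2.COLOR_RGB2HSV)
m=((h[...,0]<6)|(h[...,0]>174))&(h[...,1]>180)&(h[...,2]>70)
m=cv2.morphologyEx(m.astype(np.uint8),cv2.MORPH_CLOSE,np.ones((15,15)))
n,L,st,c=cv2.connectedComponentsWithStats(m)
for i in range(1,n):
    if st[i,4]>1000:
        ys,xs=np.where(L==i); P=np.array([ray(a,p,.024)[:2] for p in list(zip(xs,ys))[::5]],np.float32)
        r=cv2.minAreaRect(P); b=cv2.boxPoints(r); e=[b[1]-b[0],b[2]-b[1]]; e=max(e,key=np.linalg.norm)
        print(st[i],np.round(r[0],4),np.round(r[1],4),'yaw',np.degrees(np.arctan2(e[1],e[0])))
print([np.round(r['xyz'],4) for r in manip.mark_of('diary','wrist')])
E
```

```text
[ 385  103  153   86 8483] [ 0.3361 -0.0897] [0.0597 0.1484] yaw -82.66375
[ 255  170   60  123 6819] [ 0.4828 -0.2284] [0.1425 0.0598] yaw 18.353437
[array([ 0.4865, -0.2282,  0.0015]), array([ 0.337 , -0.0877,  0.0036])]
```

View pics/w1.png

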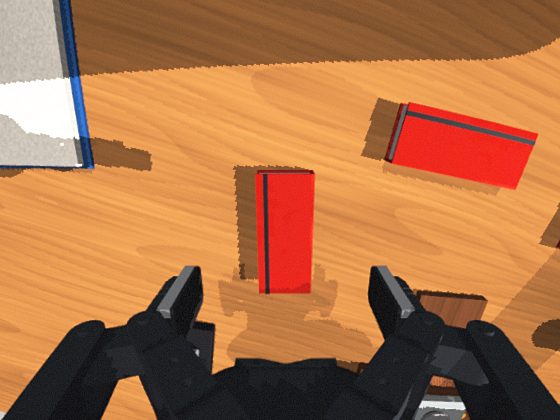

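The wrist view shows the diary at (285,230), between the open fingers, with centre (0.4835,-0.2275) and yaw 18.4°. The tool is lined up, so I'll descend and grip.

{"method": "move_arm", "body": {
  "increments": [
    [[-1,0,-0.001,-0.04,0],[-1,0,0,-0.04,0],[-1,0,0,-0.04,0],[-1,0,0,-0.03,0],[-1,0,0,-0.012,0],[-1,0,0,-0.006,0],[-1,0,0,0,0]]
  ]
}}

```text
t: 4.05
tcp_pos: [0.4423, -0.2408, 0.0038]
tool_rot: [-0.162, 0.987, -0.0, 0.0]
force: [-1.0, -0.0, -0.6]
finger_gap: 1.003
gripper_force: 0.0
```

{"method": "move_arm", "body": {
  "increments": [
    [[1,0,0,0,0],[1,0,0,0,0],[1,0,0,0,0],[1,0,0,0,0],[1,0,0,0,0],[1,0,0,0,0]]
  ]
}}

```text
t: 4.65
tcp_pos: [0.4425, -0.2417, 0.0051]
tool_rot: [-0.161, 0.987, -0.001, 0.001]
force: [0.9, 1.2, 5.3]
finger_gap: 0.684
gripper_force: 65.0
```

{"method": "move_arm", "body": {
  "increments": [
    [[1,0,0,0.02,0],[1,0,0,0.03,0],[1,0,0,0.02,0],[1,0,0,0,0],[1,0,0,0,0]]
  ]
}}

```text
t: 5.15
tcp_pos: [0.4417, -0.2412, 0.0739]
tool_rot: [-0.161, 0.987, -0.001, 0.0]
force: [0.4, 0.3, -1.5]
finger_gap: 0.685
gripper_force: 65.4
```

```bash
python3 - <<'E'
from h import *
from scipy.optimize import minimize
a=manip.snapshot('top'); I=a['img']; h=cv2.cvtColor(I,cv2.COLOR_RGB2HSV)
m=((h[...,0]>14)&(h[...,0]<28)&(h[...,1]>90)&(h[...,2]>150))
C=[]
for p in [(229,187),(294,173)]:
    ys,xs=np.where(m[p[1]-9:p[1]+10,p[0]-9:p[0]+10]); px=(xs.mean()+p[0]-9,ys.mean()+p[1]-9); C.append(ray(a,px,.118)); print(len(xs),px,C[-1])
d=C[0]-C[1]; print('sep',np.linalg.norm(d),'yaw',np.degrees(np.arctan2(-d[0],d[1])),'mid',(C[0]+C[1])/2)
# tongue: fit by dark brown mask
m=((h[...,2]<125)&(h[...,1]>60)&((h[...,0]<15)|(h[...,0]>170))).astype(np.uint8)
print(h[225,270],h[225,285], h[225,310],h[225,240])
def f(w):
    x,y,t=w; s=0; R=np.array([[np.cos(t),-np.sin(t)],[np.sin(t),np.cos(t)]])
    G=cv2.GaussianBlur(I.astype(np.float32).mean(2),(0,0),1.0)
    for e,(u0,u1) in ((1,(-150,-45)),(-1,(-150,-45))):
        for u in np.linspace(u0,u1,25)/1000:
            v=[]
            for k in (.039,.051):
                q=proj(a,np.r_[R@[u,e*k]+[x,y],.012]); v.append(cv2.getRectSubPix(G,(1,1),tuple(map(float,q)))[0,0])
            s-=v[1]-v[0]
    for k in np.linspace(-.038,.038,20):
        v=[cv2.getRectSubPix(G,(1,1),tuple(map(float,proj(a,np.r_[R@[u,k]+[x,y],.012]))))[0,0] for u in (-.154,-.166)]
        s-=v[1]-v[0]
    return s
for t0 in (11,13,15):
    r=minimize(f,[.655,.034,np.radians(t0)],method='Nelder-Mead',options=dict(initial_simplex=[[.655,.034,np.radians(t0)],[.661,.034,np.radians(t0)],[.655,.040,np.radians(t0)],[.655,.034,np.radians(t0+2)]]))
    print(r.x[:2],np.degrees(r.x[2]),r.fun)
s=save('scene','s2.png')
E
```

```text
122 (np.float64(227.44262295081967), np.float64(185.62295081967213)) [0.64153919 0.11274923 0.118     ]
124 (np.float64(293.0725806451613), np.float64(171.7741935483871)) [ 0.6744026  -0.04017881  0.118     ]
sep 0.15641927260406055 yaw 12.128109345819563 mid [0.6579709  0.03628521 0.118     ]
[  9 124 115] [  9 130 126] [ 12 138 203] [ 13 136 165]
[0.65719598 0.02788641] 11.569550241252234 -2555.912353515625
[0.65720157 0.02787251] 11.563072759497725 -2555.911376953125
[0.65720371 0.02786535] 11.560394733921058 -2555.910888671875
```

View pics/s2.png

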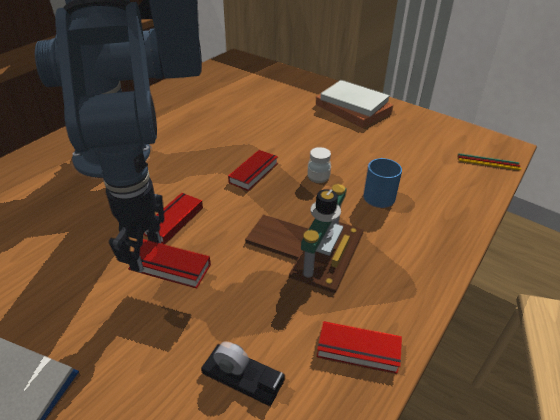

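The diary is held level at (175,265) by its near end. Carrying it to the front of the press, and turning it to yaw 12.2°.

{"method": "move_arm", "body": {
  "increments": [
    [[1,0.007,0.04,0,-1],[1,0.007,0.04,0,-1],[1,0.007,0.04,0,-1],[1,0.007,0.04,0,-1],[1,0.007,0.04,0,-1.3],[1,0.006,0.038,0,-1],[1,0,0,0,0],[1,0,0,0,0]]
  ]
}}

```text
t: 6.05
tcp_pos: [0.4819, -0.0022, 0.0723]
tool_rot: [-0.108, 0.994, 0.0, -0.001]
force: [0.8, -0.4, -1.4]
finger_gap: 0.681
gripper_force: 65.4
```

```bash
python3 - <<'E'
from h import *
st=manip.sense(); q=st['tool_rot']; print(st['tcp_pos'], 'yaw',2*np.degrees(np.arctan2(q[1],q[0]))-180)
a=manip.snapshot('top'); I=a['img'];s=manip.snapshot('scene')['img']
c=lambda I,y,x,h,w,f: cv2.resize(I[y:y+h,x:x+w,::-1],None,fx=f,fy=f,interpolation=cv2.INTER_CUBIC)
cv2.imwrite('pics/c2.png',np.hstack([c(I,150,200,120,120,3.3),c(s,160,210,150,150,2.64)]))
E
```

```text
[ 0.48193398 -0.00216762  0.07228003] yaw 12.410764962973673
```

View pics/c2.png

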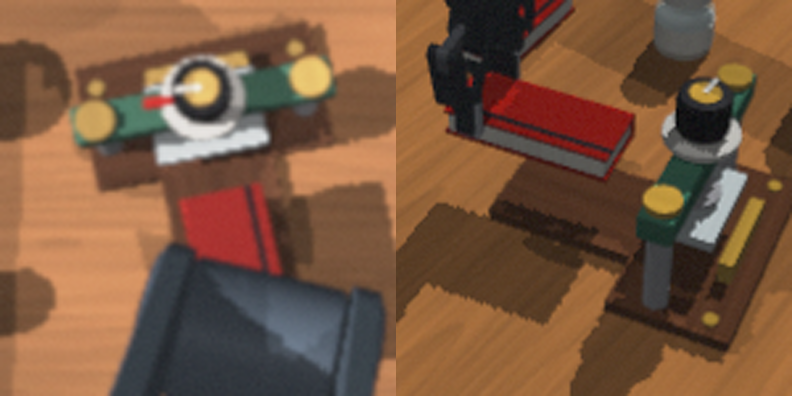

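The left half shows the diary in line with the tongue, far end at (215,190), short of the plate. The right half shows it level. Descending, then going in along the press axis.

{"method": "move_arm", "body": {
  "increments": [
    [[1,0,-0.001,-0.025,0],[1,0,0,-0.02,0],[1,0,0,-0.006,0],[1,0,0,0,0],[1,0,0,0,0]]
  ]
}}

```text
t: 6.65
tcp_pos: [0.4829, -0.0049, 0.0226]
tool_rot: [-0.106, 0.994, -0.0, 0.0]
force: [0.3, -0.5, -1.6]
finger_gap: 0.681
gripper_force: 65.3
```

{"method": "move_arm", "body": {
  "increments": [
    [[1,0.0176,0.0038,0,0],[1,0.0176,0.0038,0,0],[1,0.0176,0.0038,0,0],[1,0,0,0,0],[1,0,0,0,0]]
  ]
}}

```text
t: 7.15
tcp_pos: [0.5352, 0.0072, 0.0229]
tool_rot: [-0.107, 0.994, -0.0, 0.0]
force: [-0.6, 0.2, -2.2]
finger_gap: 0.683
gripper_force: 65.3
```

{"method": "move_arm", "body": {
  "increments": [
    [[1,0.0097,0.0021,-0.002,0],[1,0.0097,0.0023,-0.001,0],[1,0.0097,0.0023,0,0],[1,0.0097,0.0023,0,0],[1,0,0,0,0],[1,0,0,0,0]]
  ]
}}

```text
t: 7.75
tcp_pos: [0.5742, 0.0165, 0.0192]
tool_rot: [-0.107, 0.994, 0.0, -0.0]
force: [-0.1, 0.3, -1.6]
finger_gap: 0.69
gripper_force: 65.4
```

```bash
python3 - <<'E'
from h import *
st=manip.sense(); q=st['tool_rot']; print(st['tcp_pos'], st['force'],'yaw',2*np.degrees(np.arctan2(q[1],q[0]))-180)
I=manip.snapshot('top')['img'];s=manip.snapshot('scene')['img']
c=lambda I,y,x,h,w,f: cv2.resize(I[y:y+h,x:x+w,::-1],None,fx=f,fy=f,interpolation=cv2.INTER_CUBIC)
cv2.imwrite('pics/c3.png',np.hstack([c(I,150,200,100,100,4),c(s,180,270,100,100,4)]))
E
```

```text
[0.57422716 0.01647005 0.01916428] [-0.11242089  0.30852945 -1.61655384] yaw 12.2729197133701
```

View pics/c3.png

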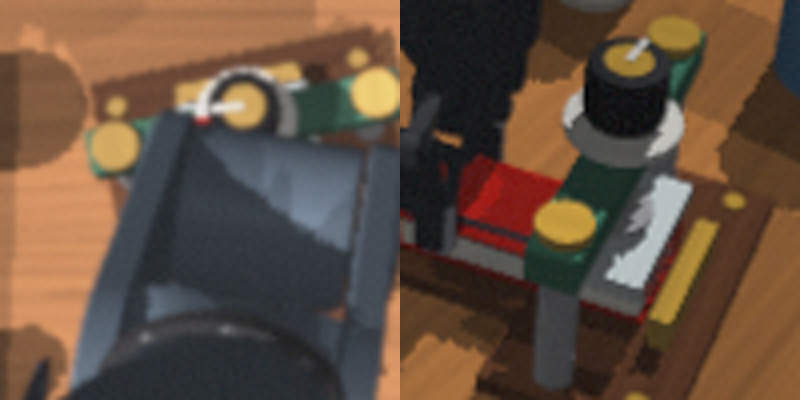

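The right half shows the diary under the plate, its far edge near (655,295), a few mm short of the brass stop at (680,270). Setting it down and easing it to the stop.

{"method": "move_arm", "body": {
  "increments": [
    [[1,0,0,-0.002,0],[1,0.002,0.0004,0,0],[1,0.002,0.0004,0,0],[1,0,0,0,0]]
  ],
  "newtons": 30
}}

```text
t: 8.25
tcp_pos: [0.5789, 0.0171, 0.0174]
tool_rot: [-0.107, 0.994, -0.0, 0.001]
force: [0.0, 0.5, -0.4]
finger_gap: 0.682
gripper_force: 65.5
```

{"method": "move_arm", "body": {
  "increments": [
    [[1,0.0015,0.0003,0,0],[1,0.0015,0.0003,0,0],[1,0,0,0,0]]
  ]
}}

```text
t: 8.55
tcp_pos: [0.579, 0.0173, 0.0172]
tool_rot: [-0.107, 0.994, 0.0, -0.003]
force: [-6.2, -2.3, 2.7]
finger_gap: 0.687
gripper_force: 66.0
```

Contact with the stop: 6.6 N, at the expected place. Releasing, backing off and lifting.

{"method": "move_arm", "body": {
  "increments": [
    [[-1,0,0,0,0],[-1,0,0,0,0],[-1,0,0,0,0],[-1,0,0,0,0],[-1,0,0,0,0]]
  ]
}}

```text
t: 9.05
tcp_pos: [0.5816, 0.0178, 0.0174]
tool_rot: [-0.107, 0.994, -0.0, 0.0]
force: [0.3, -0.5, 0.1]
finger_gap: 1.003
gripper_force: 0.0
```

{"method": "move_arm", "body": {
  "increments": [
    [[-1,-0.01,-0.0021,0.004,0],[-1,-0.03,-0.0063,0.01,0],[-1,-0.03,-0.0063,0.035,0],[-1,0,0,0.05,0],[-1,0,0,0.05,0],[-1,0,0,0.045,0],[-1,0,0,0,0]]
  ]
}}

```text
t: 9.75
tcp_pos: [0.5145, 0.0023, 0.2176]
tool_rot: [-0.107, 0.994, -0.002, 0.007]
force: [0.7, -0.0, 0.0]
finger_gap: 1.001
gripper_force: 0.0
```

```bash
python3 - <<'E'
from h import *
print(manip.sense()['q'])
a=manip.snapshot('top'); I=a['img'];sc=manip.snapshot('scene');s=sc['img']
for l,n in (('diary','top'),('diary','scene'),('knob_mid','top'),('knob_mid','scene'),('stop_face','top'),('stop_face','scene')):
    print(l,n,[np.round(r['xyz'],3) for r in manip.mark_of(l,n)])
c=lambda I,y,x,h,w,f: cv2.resize(I[y:y+h,x:x+w,::-1],None,fx=f,fy=f,interpolation=cv2.INTER_CUBIC)
cv2.imwrite('pics/c4.png',np.hstack([c(I,150,200,100,100,4),c(s,180,250,100,100,4)]))
E
```

```text
[-2.13052501e-01  3.93007292e-01  1.73167899e+00 -1.05840927e-05
  1.00298011e+00 -1.99785740e+00]
diary top [array([ 0.333, -0.087, -0.003]), array([ 0.841, -0.128,  0.002]), array([ 0.365,  0.171, -0.003]), array([0.627, 0.024, 0.011]), array([0.656, 0.036, 0.137])]
diary scene [array([ 0.338, -0.087, -0.   ]), array([0.366, 0.17 , 0.004]), array([0.627, 0.027, 0.011]), array([ 0.839, -0.128,  0.001]), array([ 0.509,  0.262, -0.004])]
knob_mid top [array([0.656, 0.033, 0.138])]
knob_mid scene [array([0.656, 0.034, 0.134])]
stop_face top [array([0.693, 0.042, 0.018]), array([0.677, 0.28 , 0.002])]
stop_face scene [array([0.695, 0.044, 0.022])]
```

View pics/c4.png

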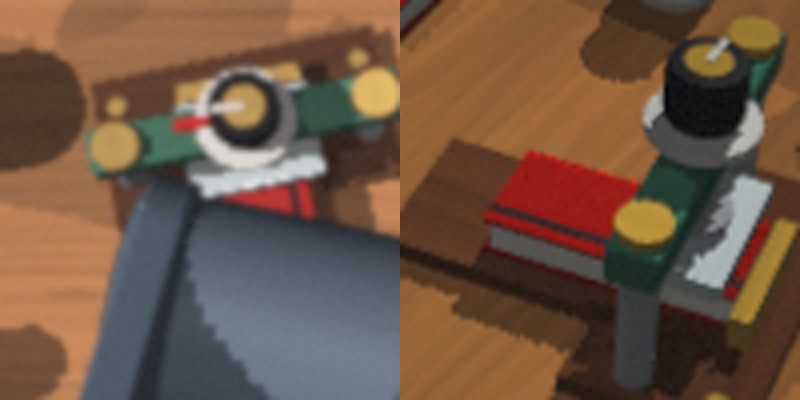

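The right half shows the diary home against the brass stop at (745,310), flat and centred. Next is the knob: locating its axis more exactly.

```bash
python3 - <<'E'
from h import *
for cam,(x,y,h,w) in (('top',(252,166,20,20)),('scene',(318,188,14,20))):
    a=manip.snapshot(cam); I=a['img']; H=cv2.cvtColor(I,cv2.COLOR_RGB2HSV)[y:y+h,x:x+w]
    m=((H[...,0]>12)&(H[...,0]<32)&(H[...,1]>80)&(H[...,2]>130)).astype(np.uint8)
    m=cv2.morphologyEx(m,cv2.MORPH_CLOSE,np.ones((3,3))); n,L,st,c=cv2.connectedComponentsWithStats(m)
    k=1+np.argmax(st[1:,4]); px=c[k]+[x,y]; print(cam,px,st[k],ray(a,px,.156))
    r=cv2.cvtColor(I,cv2.COLOR_RGB2HSV); R=((r[...,0]<6)|(r[...,0]>174))&(r[...,1]>150)&(r[...,2]>90)
    ys,xs=np.where(R[165:195,235:262]) if cam=='top' else ([],[])
    if len(xs): print('pointer',ray(a,(xs.mean()+235,ys.mean()+165),.118),len(xs))
E
```

```text
top [260.49425287 175.98850575] [ 4  5 10 11 87] [0.65677414 0.03451661 0.156     ]
pointer [0.65330703 0.06766663 0.118     ] 17
scene [326.90163934 194.93442623] [ 4  4 11  7 61] [0.65858131 0.03541222 0.156     ]
```

{"method": "move_arm", "body": {
  "increments": [
    [[-1,0.03,0.007,0,8],[-1,0.03,0.007,0,8],[-1,0.03,0.007,0,8],[-1,0.03,0.007,0,8],[-1,0.023,0.0045,0,8],[-1,0,0,-0.02,0],[-1,0,0,0,0],[-1,0,0,0,0]]
  ]
}}

```text
t: 11.05
tcp_pos: [0.6533, 0.0356, 0.1902]
tool_rot: [-0.44, 0.898, 0.001, -0.001]
force: [-1.2, 0.3, 1.1]
finger_gap: 1.0
gripper_force: 0.0
```

```bash
python3 - <<'E'
from h import *
st=manip.sense(); print(st['tcp_pos'],st['tool_rot'],st['q'],st['ft_torque'],st['force'])
E
```

```text
[0.65325732 0.03561071 0.19016518] [-4.40242164e-01  8.97877660e-01  8.50186619e-04 -1.34979365e-03] [-1.16017547e-01  6.13040391e-01  1.39185335e+00 -3.44012904e-05
  1.13988922e+00 -2.59853743e+00] [-0.04334815 -0.03939648  0.02581261] [-1.18466364  0.29178904  1.06008481]
```

{"method": "move_arm", "body": {
  "increments": [
    [[-1,0.004,-0.001,-0.02,0],[-1,0,0,-0.02,0],[-1,0,0,-0.015,0],[-1,0,0,-0.008,0],[-1,0,0,0,0],[-1,0,0,0,0]]
  ],
  "newtons": 30
}}

```text
t: 11.65
tcp_pos: [0.6587, 0.0344, 0.1289]
tool_rot: [-0.44, 0.898, -0.0, 0.0]
force: [-0.1, 0.8, 0.5]
finger_gap: 1.002
gripper_force: 0.0
```

{"method": "move_arm", "body": {
  "increments": [
    [[1,0,0,0,0],[1,0,0,0,0],[1,0,0,0,0],[1,0,0,0,0],[1,0,0,0,0],[1,0,0,0,0],[1,0,0,0,0]]
  ]
}}

```text
t: 12.35
tcp_pos: [0.6582, 0.0347, 0.1292]
tool_rot: [-0.44, 0.898, 0.0, 0.0]
force: [-2.1, 1.2, 5.5]
finger_gap: 0.457
gripper_force: 30.4
```

```bash
python3 - <<'E'
from h import *
st=manip.sense(); q=st['tool_rot']; print(st['tcp_pos'],2*np.degrees(np.arctan2(q[1],q[0]))-90,st['ft_torque'],st['force'])
I=manip.snapshot('top')['img'];s=manip.snapshot('scene')['img'];w=manip.snapshot('wrist')['img']
c=lambda I,y,x,h,w,f: cv2.resize(I[y:y+h,x:x+w,::-1],None,fx=f,fy=f,interpolation=cv2.INTER_CUBIC)
cv2.imwrite('pics/c5.png',np.hstack([cv2.resize(w[:,:,::-1],(400,300)),c(s,160,270,105,140,300/105)]))
E
```

```text
[0.65820111 0.03474916 0.12920325] 142.24699067060237 [0.20675965 0.41669856 0.03417831] [-2.1142598   1.2207905   5.50555082]
```

View pics/c5.png

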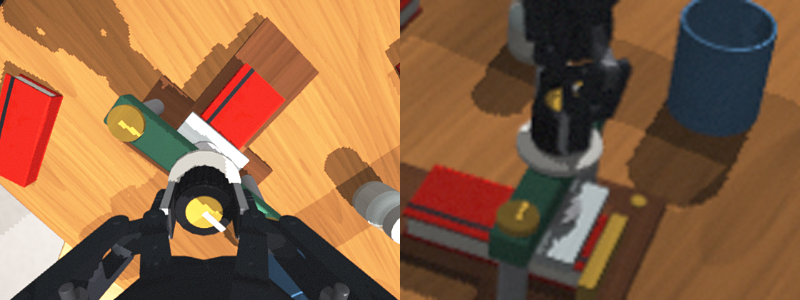

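The wrist view shows the knob centred between the pads, with its white line at (218,222), but the pointer is hidden behind the gripper. I'll make the first 100° with this grip, which is safe, and watch the torque.

{"method": "move_arm", "body": {
  "increments": [
    [[1,0,0,0,-7],[1,0,0,0,-7],[1,0,0,0,-7],[1,0,0,0,-7],[1,0,0,0,-7],[1,0,0,0,-7],[1,0,0,0,-8]]
  ]
}}

```text
t: 13.2
tcp_pos: [0.6583, 0.0345, 0.1292]
tool_rot: [-0.017, 1.0, -0.0, 0.0]
force: [-1.9, 0.2, 5.2]
finger_gap: 0.461
gripper_force: 30.4
```

```bash
cat > t.py <<'E'
from h import *
st=manip.sense(); q=st['tool_rot']; print(np.round(st['tcp_pos'],4),'yaw',2*np.degrees(np.arctan2(q[1],q[0]))-90,'tz',st['ft_torque'][2],st['force'],'q6',st['q'][5])
E
python3 t.py
```

```text
[0.6583 0.0345 0.1292] yaw 91.96180204353772 tz 0.02178617892201649 [-1.86082353  0.20783861  5.1868094 ] q6 -1.7216481888549433
```

{"method": "move_arm", "body": {
  "increments": [
    [[1,0,0,0,-7],[1,0,0,0,-7],[1,0,0,0,-7],[1,0,0,0,-7],[1,0,0,0,-7],[1,0,0,0,-7],[1,0,0,0,-8]]
  ]
}}

```text
t: 13.9
tcp_pos: [0.6582, 0.0342, 0.1292]
tool_rot: [0.407, 0.913, -0.0, 0.0]
force: [-1.6, -0.5, 5.4]
finger_gap: 0.458
gripper_force: 30.4
```

```bash
python3 t.py; python3 - <<'E'
from h import *
s=manip.snapshot('scene')['img'];w=manip.snapshot('wrist')['img']
c=lambda I,y,x,h,w,f: cv2.resize(I[y:y+h,x:x+w,::-1],None,fx=f,fy=f,interpolation=cv2.INTER_CUBIC)
cv2.imwrite('pics/c6.png',np.hstack([c(w,180,180,150,200,2),c(s,160,270,105,140,300/105)]))
E
```

```text
[0.6582 0.0342 0.1292] yaw 41.9652988932113 tz 0.10076203173216704 [-1.63217677 -0.48571973  5.44059261] q6 -0.8489790372874954
```

View pics/c6.png

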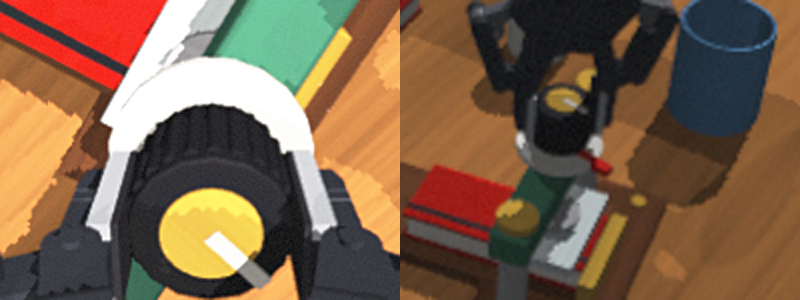

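The scene view shows the pointer clearly at (600,165) and the line at (575,103). I can track the pointer angle against the tool yaw there.

```bash
cat >> t.py <<'E'
for cam in ('scene','wrist'):
    a=manip.snapshot('scene') if cam=='scene' else wrist(); r=cv2.cvtColor(a['img'],cv2.COLOR_RGB2HSV)
    m=((r[...,0]<8)|(r[...,0]>172))&(r[...,1]>140)&(r[...,2]>50)
    ys,xs=np.where(m); P=np.array([ray(a,p,.119)[:2]-[.6575,.0347] for p in zip(xs,ys)])
    if len(P)==0: continue
    R=np.linalg.norm(P,axis=1); k=(R>.026)&(R<.048); an=np.degrees(np.arctan2(P[k,1],P[k,0]))
    print(cam,k.sum(), 'hist',[(int(v*20-180),int(c)) for v,c in enumerate(np.histogram(an,18,(-180,180))[0]) if c], 'mean R',R[k].mean(),'ang',np.degrees(np.arctan2(P[k,1].mean(),P[k,0].mean())))
E
python3 t.py
```

```text
[0.6582 0.0343 0.1292] yaw 42.119064559229486 tz -0.06811684625591008 [-2.14739242 -0.02784395  5.14207667] q6 -0.851766802604559
scene 34 hist [(-20, 26), (0, 8)] mean R 0.036041064066183535 ang -5.324446539555727
wrist 769 hist [(-180, 206), (-140, 2), (140, 148), (160, 413)] mean R 0.04313369536293764 ang 170.10736614880705
```

{"method": "move_arm", "body": {
  "increments": [
    [[1,0,0,0,-6],[1,0,0,0,-6],[1,0,0,0,-6],[1,0,0,0,-6],[1,0,0,0,0]]
  ]
}}

```text
t: 14.6
tcp_pos: [0.6581, 0.0342, 0.1292]
tool_rot: [0.587, 0.81, -0.0, 0.0]
force: [-2.5, -1.5, 6.1]
finger_gap: 0.459
gripper_force: 30.5
```

```bash
sed -i "s/('scene','wrist')/('scene',)/" t.py; python3 t.py
```

```text
[0.6581 0.0342 0.1292] yaw 18.166651253608578 tz -0.006308929041623338 [-2.48303813 -1.47228362  6.12915084] q6 -0.4336155959635137
scene 33 hist [(-40, 33)] mean R 0.0370199818936211 ang -28.11586269654015
```

{"method": "move_arm", "body": {
  "increments": [
    [[1,0,0,0,-5],[1,0,0,0,-5],[1,0,0,0,-5],[1,0,0,0,0]]
  ]
}}

```text
t: 15.05
tcp_pos: [0.658, 0.0341, 0.1292]
tool_rot: [0.687, 0.727, -0.0, 0.0]
force: [-3.2, -0.3, 6.5]
finger_gap: 0.463
gripper_force: 30.5
```

```bash
python3 t.py
```

```text
[0.658  0.0341 0.1292] yaw 3.187929544284728 tz 0.0024037406400401425 [-3.24048486 -0.30945797  6.46827077] q6 -0.17218358186122418
scene 29 hist [(-60, 12), (-40, 17)] mean R 0.03581254427871452 ang -39.471497413984764
```

{"method": "move_arm", "body": {
  "increments": [
    [[1,0,0,0,-4],[1,0,0,0,-3],[1,0,0,0,0]]
  ]
}}

```text
t: 15.4
tcp_pos: [0.6579, 0.0342, 0.1292]
tool_rot: [0.73, 0.683, -0.0, 0.0]
force: [-2.9, 1.0, 5.9]
finger_gap: 0.456
gripper_force: 30.5
```

```bash
python3 t.py
```

```text
[0.6579 0.0342 0.1292] yaw -3.777896286973288 tz 0.0401757387894698 [-2.88021961  1.01765398  5.94399686] q6 -0.050586598732106844
scene 31 hist [(-60, 12), (-40, 19)] mean R 0.03582138756455585 ang -39.00071768222122
```

The pointer has stood still at about -39° over the last 7° of turn, so the clutch is slipping, by about 11°. Letting go and rising clear.

{"method": "move_arm", "body": {
  "increments": [
    [[-1,0,0,0,0],[-1,0,0,0,0],[-1,0,0,0,0],[-1,0,0,0,0],[-1,0,0,0,0],[-1,0,0,0.02,0],[-1,0,0,0.04,0],[-1,0,0,0.04,0]]
  ]
}}

```text
t: 16.25
tcp_pos: [0.6576, 0.0345, 0.2283]
tool_rot: [0.73, 0.684, -0.001, -0.001]
force: [0.6, 0.0, 0.4]
finger_gap: 0.996
gripper_force: 0.0
```

{"method": "move_arm", "body": {
  "increments": [
    [[-1,-0.04,0,0.02,0],[-1,-0.045,0,0.02,0],[-1,-0.045,0,0,0],[-1,-0.045,0,0,0],[-1,0,0,0,0],[-1,0,0,0,0]]
  ]
}}

```text
t: 16.85
tcp_pos: [0.4825, 0.0346, 0.2688]
tool_rot: [0.73, 0.684, 0.0, 0.0]
force: [1.0, 0.4, 0.4]
finger_gap: 0.999
gripper_force: 0.0
```

```bash
python3 t.py; python3 - <<'E'
from h import *
I=manip.snapshot('top')['img'];s=manip.snapshot('scene')['img']
c=lambda I,y,x,h,w,f: cv2.resize(I[y:y+h,x:x+w,::-1],None,fx=f,fy=f,interpolation=cv2.INTER_CUBIC)
cv2.imwrite('pics/c7.png',np.hstack([c(I,150,215,80,80,5),c(s,180,270,100,100,4)]))
t=manip.snapshot('scene')
H=t['img'].astype(int)[180:210,310:345]; m=(H.min(2)>150)&(H.max(2)-H.min(2)<60)
ys,xs=np.where(m); P=np.array([ray(t,(x+310,y+180),.1565)[:2]-[.6580,.0352] for x,y in zip(xs,ys)]); R=np.hypot(*P.T); P=P[R<.019]
print('line',len(P),np.degrees(np.arctan2(*P.mean(0)[::-1])))
for n in ('paste_jar','mug','tape'): print(n,[np.round(r['xyz'],3) for r in manip.mark_of(n,'top')[:1]])
E
```

```text
[0.4825 0.0346 0.2688] yaw -3.758829599241025 tz -0.03532647155317481 [1.01575277 0.35668384 0.39129683] q6 -0.09436502134504594
scene 35 hist [(-60, 14), (-40, 21)] mean R 0.03655665069468746 ang -38.91325549289968
line 9 -46.15514606580298
paste_jar [array([0.509, 0.254, 0.003])]
mug [array([0.674, 0.281, 0.004])]
tape [array([ 0.705, -0.29 , -0.   ])]
```

View pics/c7.png

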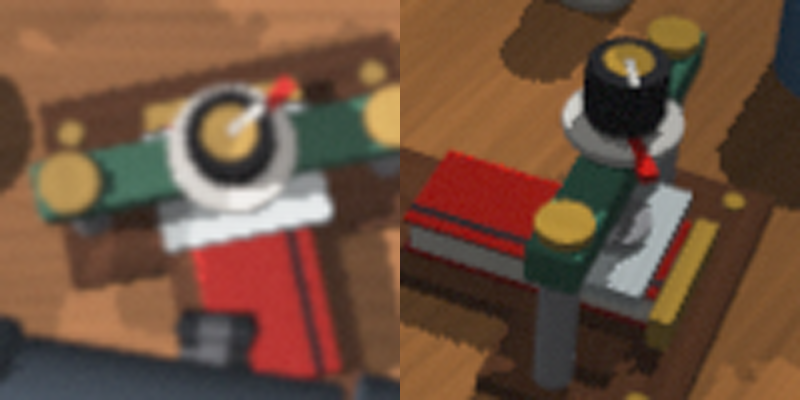

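The left half shows the diary squarely centred under the plate. The right half shows it against the stop with the plate down on it. The line, at (632,72), is some 7–11° clockwise of the red pointer at (645,160), and the bystanders haven't moved. Handing in.

```bash
python3 -c "
from station import manip; print(manip.sign_off())"
```

```text
the job is handed in; nothing more can be done
None
```

The job is handed in at about 17 s: the red diary is flat and centred in the press against the brass stop, with the plate down on it, about 7–11° of clutch slip, the arm clear, and the jar, mug and tape where they were.

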